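# Run down the loose wing nut on a plaster casting mould

### The job

The brass wing nut on the plaster mould has come loose: turn it clockwise (seen from above) with repeated fingertip strokes against its wings until it is fully home and turns no further, so that the mould is clamped shut for pouring. Only push the wings from the side with the fingertips; do not pinch the nut or put the fingers around or over its hub. Leave the dark steel wing nut as it is, disturb nothing else on the bench, and draw the hand clear at the end.

Things in the scene. Friction and masses are not known exactly. Their poses are not given: they have to be found in the camera images.
- mould: Fixed plaster block, 140 (its x) by 270 (its y) by 90 mm high; origin at the centre of its underside, z up. Steel bars 40 mm wide (y), 150 mm long (x), cross its top at y = -85 and +85 mm, tops 94 mm high. In the middle of each (x = 0) a 14 mm stud rises to 140 mm. One stud carries the brass nut, the other the dark steel nut; which is which varies.
- funnel (a point): Rim centre of the fixed blue funnel in the middle of the mould top, 85 mm from each stud. Rim radius 60 mm, 152 mm above the bench; neck radius 25 mm up to 130 mm, flaring above. The rim overhangs the wings on that side and bars fingertips from going right round a nut; about 220 degrees of arc on the side away from the funnel are free.
- nut_hub (a point): Brass wing nut: point on its vertical axis at its underside; x along its two wings (+x and -x), turning with it. Wings: 80 mm span, 7 mm thick, 9 to 31 mm above the underside at 29 mm from the axis. Hub radius 13 mm (foot 18), height 16. Sinks 3 mm a turn; underside 94 mm above the bench when home, wings then along the mould's x axis, square to the line to the funnel.
- wing_nut (a joint): Turn of the brass wing nut (rad); grows clockwise seen from above (tightening). Home, against a hard stop, is 12.57; it starts at 1 to 5. It turns with light friction (about 0.04 N m, 1 to 2 N at the wing) and stays where it is left.
- steel_hub (a point): Dark steel wing nut of the same size, already tight: point on its axis at its underside, x along its wings. Leave alone.
- steel_nut (a joint): Turn of the dark steel wing nut (rad), 0 at the start; must stay there. Very stiff (0.5 N m).
- brush: Loose yellow-handled brush, 190 mm, lying on the bench to the robot's right of the mould; bystander.
- test_cup: Loose white cup, 60 mm across and 60 mm high, origin under its centre, close beside an end of the mould; bystander.
- glaze_jar: Loose green glass jar, 60 mm across, 85 mm high, origin under its centre, just behind the mould; bystander.
- wood_rib: Loose wooden rib, 100 x 55 x 12 mm, flat on the bench; bystander.
- bowl: Loose terracotta bowl, 130 mm across, 55 mm high; bystander.
- squeeze_bottle: Loose white bottle with red cap, 56 mm across, 140 mm high; bystander.
- plaster_plug: Loose plaster plug, 44 mm across, 40 mm high; bystander.

How it is judged:
By the outcome, as a careful person would: the job done as asked, in the order asked, and still so for the second after the job is handed in, with the robot touching nothing.
It also fails if it takes over 64 s, if anything falls off the work surface, if the arm or the gripper's body presses on something with over 40 N, if the wrist force passes 120 N, or if a joint passes its speed limit or range.

### The arm

A 6-joint arm with a two-finger parallel gripper is mounted at the origin on the work surface. World frame = base frame: x ahead of the robot, y to its left, z up, the work surface at z = 0. Lengths are in mm, angles in rad, forces in N, time in s.
With the tool pointing down it reaches from about 400 to 925 mm from the base axis. Payload 12.5 kg.
Tool frame: the origin (TCP) lies on the centre line of the jaws, within the pads' length; the fingertips stand 8 mm ahead of it and the grasp point (between the pads) lies 11 mm behind it; z points along the fingers, x is the direction in which the jaws open and shut, and the axes are right-handed (so a half turn about z gives the same grasp; the last joint's range is limited). The gripper opens to 95 mm and grips with 3 to 60 N. Pads are 20 mm wide; open, the fingers measure 119 mm over their backs; the gripper's body (75 mm by 180 mm) begins 59 mm behind the grasp point.
Start: joints at [-1.434, 0.491, 1.559, -0, 1.092, -0.106], TCP at [150.286, -606.68, 222.661] pointing down, gripper open.
Joint ranges: [-3.1, 3.1], [-0.84, 2.19], [0.05, 2.79], [-1.13, 4.28], [0.06, 2.93], [-2.69, 2.69]. Speed limits (rad/s): [2.22, 2.22, 2.79, 3.14, 3.14, 3.14].

### API

Orientations are given as [roll, pitch, yaw] about the fixed x, y, z axes, in that order (R = Rz(yaw) Ry(pitch) Rx(roll)).
In Python, from cell import env gives the robot as it stands. The module is installed in compiled form; this text tells all that it offers.
- The arm moves only by the tool send_rows, never from a script. Its argument "moves" is a list that holds one entry, the list of rows, each a list of 6 numbers: the shift along the tool's x, y, z as a fraction of full scale, then the turn, a rotation vector about the tool's x, y, z as a fraction of full scale. A call has 1 to 12 rows; each row is the pose to reach, as a shift and turn from the pose commanded when the call began, along the tool's axes at that moment; what a row does not reach only later rows make up. Full scale, the value 1, is 0.3 m for a shift and 90 degrees for a turn. A row lasts 1/12 s, in which the tool goes at most 41.7 mm and 7.16 degrees, less where a joint would pass 70% of its speed; a pose out of reach is approached as far as the arm can. A call with a number of a shift or a turn outside -1 to 1 is refused whole. A call with a gripper value outside its range is refused whole. "grip" is the gripper's target within -1 to 1 (shut at 1, half-way at 0, fully open at -1), set as the call begins (left out, the last holds). The fingers move at their own pace and stop on an object; the grip force is fixed at half the most. Time passes only in rows, so rows that repeat a pose let the fingers close. It gives the time, the measured TCP pose, the force and the opening at its end, in the units of the state.
- env.state(): the state, without advancing time (a new reading comes with each control period).
- env.read_camera(name): name is "scene" or "top" or "wrist"; returns a dict with "image" (480x640x3 uint8, red, green, blue), "mtx" (3x3 intrinsics, pixels), "T" (4x4, takes a point from camera to world coordinates); the wrist camera has in their place "mount" (4x4, takes a point from camera to tool coordinates, whose origin is the TCP and whose axes are the tool frame's). Camera axes: x right, y up, looking along -z (the intrinsics and any distortion apply to the point x, -y, -z); pixel columns grow to the right and rows downward; lengths in mm; the calibration is good to about 2 mm. A picture is of the moment at which its call begins: read the wrist's pose just before it. There is no depth.
- env.job_done(): hands the job in, once; it reports no verdict.
Trained networks look in the newest picture that a camera, given by its name, has taken for a name from the list of things; names that differ only in an ending like _2 or _b are one class to them, and where a whole thing is asked for, a point or a joint stands for the part that bears it (a point fixed in the world has none). Each returns a list of dicts, best first, with "confidence" (0 to 1); they miss things now and then, are a little off and sometimes report something else, mostly with a low value. They report only what shows in the picture. A call takes as long as a camera call.
- env.look_for(camera, thing): "xy" ([column, row] in pixels, amid what is visible of it).
- env.outline_of(camera, thing): "region" (480x640 bool, what is visible of it) and "xy" ([column, row] in pixels, amid what is visible of it).
The state is a dict: "t": time; "joints": joint angles; "qvel": joint speeds; "tau": joint torques, N m; "eef_pos": TCP position; "tcp_rot": TCP orientation; "ft_force": force on the tool from outside, world axes, zero at the start; "moment": the same for the moment, N m; "opening": opening from 0.0 (shut) to 1.0 (fully open).
Only numpy, scipy, OpenCV 4.12 (cv2) and the standard library are available. Lean on these libraries where they do the work, as an engineer would, in place of code of your own. Each camera call takes 0.05 s, during which the arm holds its last target. There are 200 camera calls.

## Working session

There is one attempt and no reset: what is moved stays moved. The work goes in short steps, Python scripts to look and compute and a tool call to move; the robot and the scene stay as the last step left them, time stands still between calls to the robot, and variables do not carry over. Pictures are saved under pics/ and viewed, about 8 in all and at most 12, crops included, and the job is handed in when it is done.

Besides the shell and the picture viewer there is one more tool, called after "Emit:" as name(argument=value, ...), one argument or row to a line, values as JSON. send_rows: Moves the arm, as the interface text tells. Its arguments: {"type":"object","properties":{"moves":{"type":"array","items":{"type":"array","items":{"type":"array","items":{"type":"number"}}}},"grip":{"type":"number"}},"required":["moves"]}

```bash
mkdir -p pics; cat > h.py <<'E'
import numpy as np, cv2
from cell import env
def ray(c,px):
    K=np.array(c["mtx"]);T=np.array(c["T"])
    d=np.linalg.inv(K)@[px[0],px[1],1]; d=T[:3,:3]@[d[0],-d[1],-d[2]]
    return T[:3,3],d
def at_z(c,px,z):
    o,d=ray(c,px); return o+d*(z-o[2])/d[2]
def proj(c,P):
    K=np.array(c["mtx"]);T=np.linalg.inv(np.array(c["T"]))
    p=T[:3,:3]@np.array(P,float)+T[:3,3]; q=K@[p[0],-p[1],-p[2]]; return q[:2]/q[2]
def save(c,n): cv2.imwrite("pics/"+n,c["image"][:,:,::-1])
E
python3 - <<'E'
from h import *
print(env.state())
for cam in("top","scene"):
    c=env.read_camera(cam);save(c,cam+"0.png");print(cam,c.keys(),np.array(c["mtx"]).round(1).tolist(),np.array(c["T"]).round(2).tolist())
    for t,z in [("mould",90),("wing_nut",115),("steel_nut",115),("test_cup",60),("glaze_jar",85),("brush",10),("bowl",55),("squeeze_bottle",140),("plaster_plug",40),("wood_rib",12)]:
        r=env.look_for(cam,t)
        print(t,[(np.round(x["xy"]).tolist(),round(x["confidence"],2),at_z(c,x["xy"],z)[:2].round().tolist()) for x in r[:2]])
E
```

```text
{'t': 0.0, 'joints': array([-1.43362337e+00,  4.91549111e-01,  1.55945673e+00, -7.47291031e-06,
        1.09172146e+00, -1.05610802e-01]), 'qvel': array([-0.00104858,  0.00070063, -0.00119345, -0.00026482, -0.00055068,
       -0.00015921]), 'tau': array([ 2.32234117e-03, -6.12631559e+01, -2.58184379e+01,  6.94011035e-02,
        4.81892203e-02, -6.11601854e-05]), 'eef_pos': array([ 150.23367549, -606.42303874,  222.06573691]), 'tcp_rot': array([-3.14147964e+00,  1.12901727e-03, -1.32800906e+00]), 'ft_force': array([-0.35036126, -0.85890737, -0.38277363]), 'moment': array([ 0.04511753, -0.01403379, -0.06533416]), 'opening': 0.9992859819371167}
top dict_keys(['image', 'mtx', 'T']) [[466.5, 0.0, 316.2], [0.0, 466.5, 243.9], [0.0, 0.0, 1.0]] [[0.01, 0.99, -0.15, 399.61], [-1.0, 0.01, 0.0, -5.93], [0.0, 0.15, 0.99, 1026.44], [0.0, 0.0, 0.0, 1.0]]
mould [([300.0, 240.0], 0.94, [549.0, 27.0])]
wing_nut [([265.0, 243.0], 0.59, [538.0, 95.0])]
steel_nut [([345.0, 231.0], 0.62, [562.0, -64.0])]
test_cup [([217.0, 246.0], 0.63, [539.0, 202.0])]
glaze_jar [([446.0, 227.0], 0.71, [578.0, -273.0])
[... 427 characters left out ...]
0, 1.0]] [[0.55, -0.62, 0.56, 1087.92], [0.83, 0.4, -0.38, -412.1], [0.01, 0.68, 0.74, 868.85], [0.0, 0.0, 0.0, 1.0]]
mould [([345.0, 263.0], 0.97, [573.0, -2.0])]
wing_nut [([381.0, 220.0], 0.42, [534.0, 120.0])]
steel_nut [([319.0, 272.0], 0.88, [579.0, -72.0])]
test_cup [([416.0, 227.0], 0.93, [556.0, 213.0])]
glaze_jar [([400.0, 288.0], 0.61, [682.0, 54.0]), ([159.0, 352.0], 0.18, [556.0, -402.0])]
brush [([233.0, 358.0], 0.94, [598.0, -285.0])]
bowl [([158.0, 355.0], 0.95, [541.0, -405.0]), ([317.0, 269.0], 0.2, [530.0, -45.0])]
squeeze_bottle [([481.0, 215.0], 0.87, [657.0, 291.0])]
plaster_plug [([185.0, 267.0], 0.77, [357.0, -278.0])]
wood_rib [([421.0, 182.0], 0.74, [401.0, 375.0])]
```

View pics/top0.png

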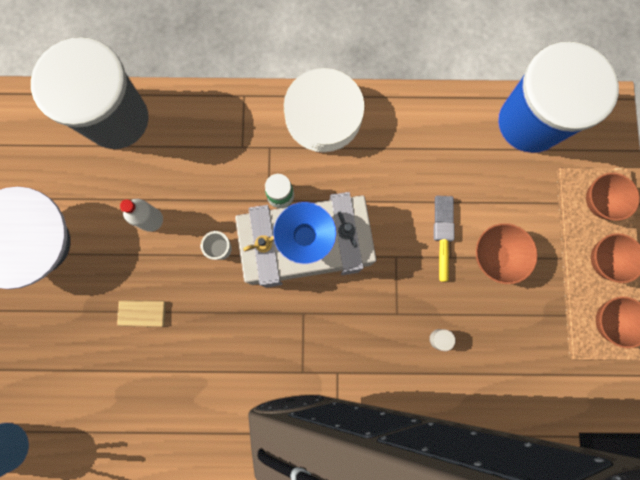

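View pics/scene0.png

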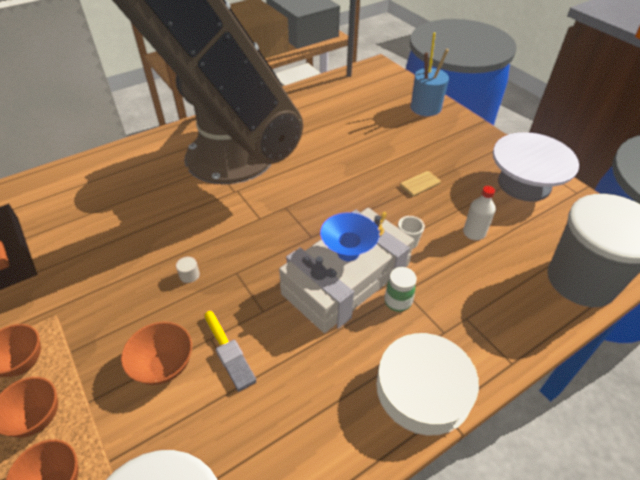

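Top view: the brass nut is at about (262,243), left (+y) of the blue funnel, and its wings lie roughly along the line to the funnel. The steel nut is at (346,230), the cup at (215,245) and the jar at (279,190). The mould is yawed by about 8°.

```bash
python3 - <<'E'
from h import *
C={}
for cam in("top","scene"):
    c=env.read_camera(cam);C[cam]=c
    h=cv2.cvtColor(c["image"],cv2.COLOR_RGB2HSV)
    m=cv2.inRange(h,(105,120,60),(125,255,255)); 
    w=np.zeros_like(m); (x0,x1,y0,y1)=(255,350,190,280) if cam=="top" else (310,390,205,262)
    w[y0:y1,x0:x1]=m[y0:y1,x0:x1]
    k=max(cv2.findContours(w,0,1)[0],key=cv2.contourArea); hull=cv2.convexHull(k)
    e=cv2.fitEllipse(hull); print(cam,e, at_z(c,e[0],152).round(1))
    m=cv2.inRange(h,(10,130,90),(28,255,255))
    for t in("wing_nut","steel_nut"):
        r=env.outline_of(cam,t)[0]; ys,xs=np.nonzero(r["region"]); print(t,xs.mean(),ys.mean(),xs.min(),xs.max(),ys.min(),ys.max(),at_z(c,[xs.mean(),ys.mean()],116).round(1))
c=C["top"]
cr=c["image"][165:300,190:390]; cv2.imwrite("pics/crop1.png",cv2.resize(cr[:,:,::-1],None,fx=4,fy=4,interpolation=cv2.INTER_CUBIC))
E
```

```text
top ((304.3952331542969, 232.4280548095703), (60.717350006103516, 61.758052825927734), 99.7855453491211) [553.   16.6 152. ]
wing_nut 260.99532710280374 244.66822429906543 244 273 236 251 [534.1 102.9 116. ]
steel_nut 346.3152173913044 230.54710144927537 338 357 212 246 [563.8 -65.5 116. ]
scene ((349.39111328125, 235.4028778076172), (46.27385330200195, 56.64988327026367), 97.20093536376953) [559.7  14.  152. ]Traceback (most recent call last):
  File "<stdin>", line 13, in <module>
IndexError: list index out of range
```

Emit:
send_rows(
  moves=[
    [[-0.62, -0.94, -0.13, 0, 0, -0.947], [-0.62, -0.94, -0.13, 0, 0, -0.947], [-0.62, -0.94, -0.13, 0, 0, -0.947], [-0.62, -0.94, -0.13, 0, 0, -0.947], [-0.62, -0.94, -0.13, 0, 0, -0.947], [-0.62, -0.94, -0.13, 0, 0, -0.947], [-0.62, -0.94, -0.13, 0, 0, -0.947], [-0.62, -0.94, -0.13, 0, 0, -0.947], [-0.62, -0.94, -0.13, 0, 0, -0.947], [-0.62, -0.94, -0.13, 0, 0, -0.947], [-0.62, -0.94, -0.13, 0, 0, -0.947], [-0.62, -0.94, -0.13, 0, 0, -0.947]],
  ],
  grip=1,
)

```text
t: 2.35
eef_pos: [379.7, -357.9, 261.8]
tcp_rot: [3.141, -0.0, 0.167]
ft_force: [-0.5, -0.7, 0.3]
opening: 0.215
```

Emit:
send_rows(
  moves=[
    [[0.4, -0.76, 0, 0, 0, 0], [0.4, -0.76, 0, 0, 0, 0], [0.4, -0.76, 0, 0, 0, 0], [0.4, -0.76, 0, 0, 0, 0], [0.4, -0.76, 0, 0, 0, 0], [0.4, -0.76, 0, 0, 0, 0], [0.4, -0.76, 0, 0, 0, 0], [0.4, -0.76, 0, 0, 0, 0]],
  ],
)

```text
t: 3.02
eef_pos: [462.0, -112.0, 261.8]
tcp_rot: [3.141, -0.0, 0.163]
ft_force: [0.4, -0.3, 0.0]
opening: 0.003
```

Emit:
send_rows(
  moves=[
    [[0.4, -0.76, 0, 0, 0, 0], [0.4, -0.76, 0, 0, 0, 0], [0.4, -0.76, 0, 0, 0, 0], [0.4, -0.76, 0, 0, 0, 0], [0.4, -0.76, 0, 0, 0, 0], [0.4, -0.76, 0, 0, 0, 0], [0.4, -0.76, 0, 0, 0, 0], [0.4, -0.76, 0, 0, 0, 0], [0.4, -0.76, 0, 0, 0, 0]],
  ],
)

```text
t: 3.77
eef_pos: [543.8, 128.7, 261.2]
tcp_rot: [3.141, 0.001, 0.16]
ft_force: [-0.5, 0.4, 0.0]
opening: 0.005
```

```bash
cat >> h.py <<'E'
from scipy.spatial.transform import Rotation as R
def wrist(n=None):
    s=env.state(); c=env.read_camera("wrist"); T=np.eye(4); T[:3,:3]=R.from_euler("xyz",s["tcp_rot"]).as_matrix(); T[:3,3]=s["eef_pos"]
    c["T"]=T@np.array(c["mount"]); 
    if n: save(c,n)
    return s,c
E
python3 - <<'E'
from h import *
s,c=wrist("w1.png"); print(s["t"],s["eef_pos"],s["tcp_rot"],s["opening"],np.array(c["mount"]).round(2).tolist())
for t,z in [("wing_nut",116),("steel_nut",116)]:
    for r in env.look_for("wrist",t)[:2]: print(t,r["confidence"],r["xy"],at_z(c,r["xy"],z).round(1))
E
```

```text
3.7667 [543.79179959 128.6760296  261.24020433] [3.14109014e+00 8.23164610e-04 1.59559791e-01] 0.004955303025450173 [[1.0, -0.0, -0.0, 1.28], [-0.0, -0.97, -0.24, -68.42], [-0.0, 0.24, -0.97, -162.66], [0.0, 0.0, 0.0, 1.0]]
wing_nut 0.83 [301.1, 239.0] [535.  112.2 116. ]
```

View pics/w1.png

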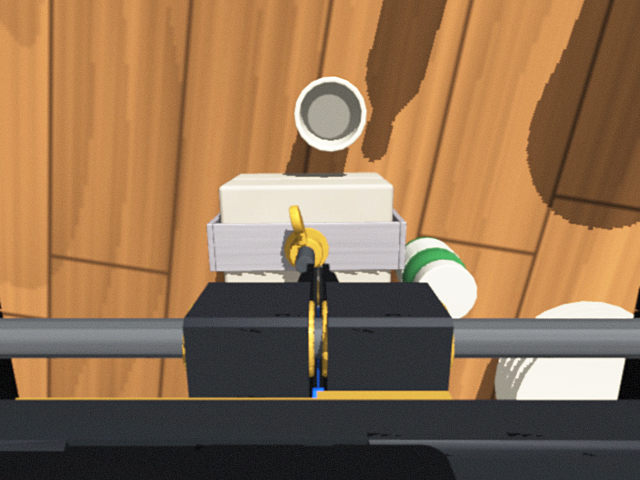

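```bash
python3 - <<'E'
from h import *
s,c=wrist()
for n,p,z in [("hubfoot",(308,246),98),("bar L top",(212,222),94),("bar R top",(402,221),94),("barL bot",(213,270),94),("barR bot",(404,270),94),("wingtip top",(296,208),127),("cup",(331,114),60),("jar",(453,295),85)]: print(n,at_z(c,p,z).round(1))
print(np.array(c["mtx"]))
E
```

```text
hubfoot [541.3 101.8  98. ]
bar L top [462.6 108.2  94. ]
bar R top [612.5 133.   94. ]
barL bot [467.3  68.   94. ]
barR bot [622.6  92.7  94. ]
wingtip top [528.  136.7 127. ]
cup [543.7 206.3  60. ]
jar [671.2  74.4  85. ]
[[423.54970333   0.         317.76506894]
 [  0.         423.54970333 231.62416387]
 [  0.           0.           1.        ]]
```

Emit:
send_rows(
  moves=[
    [[-0.134, 0.05, 0, 0, 0, 0], [-0.134, 0.05, 0, 0, 0, 0], [-0.134, 0.05, 0.1, 0, 0, 0], [-0.134, 0.05, 0.2, 0, 0, 0], [-0.134, 0.05, 0.3, 0, 0, 0], [-0.134, 0.05, 0.38, 0, 0, 0], [-0.134, 0.05, 0.44, 0, 0, 0], [-0.134, 0.05, 0.473, 0, 0, 0], [-0.134, 0.05, 0.473, 0, 0, 0]],
  ],
)

```text
t: 4.72
eef_pos: [505.8, 108.0, 118.3]
tcp_rot: [-3.142, 0.003, 0.158]
ft_force: [0.1, -0.3, 0.0]
opening: 0.009
```

```bash
python3 - <<'E'
from h import *
s,c=wrist("w2.png"); print(s["eef_pos"],s["ft_force"])
E
```

```text
[505.76315394 107.96396659 118.33817161] [ 0.09447228 -0.26910551  0.02647528]
```

View pics/w2.png

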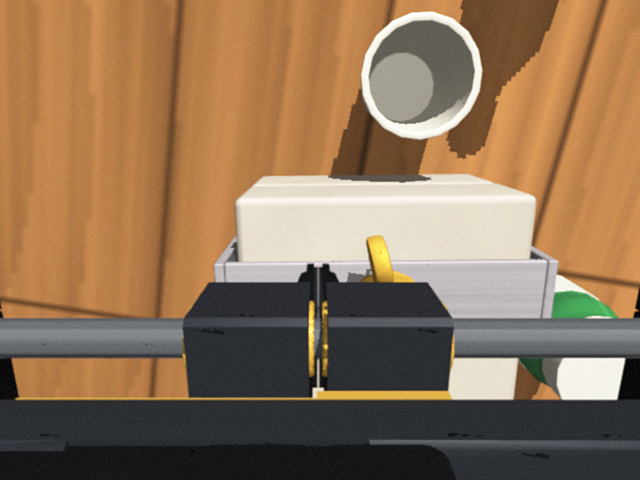

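The closed fingertips (318,275) sit left of the brass wing (378,255) and behind it, so the clockwise push can start.

Emit:
send_rows(
  moves=[
    [[0.016, -0.023, 0, 0, 0, 0], [0.034, -0.044, 0, 0, 0, 0], [0.057, -0.06, 0, 0, 0, 0], [0.083, -0.07, 0, 0, 0, 0], [0.11, -0.073, 0, 0, 0, 0], [0.137, -0.07, 0, 0, 0, 0], [0.163, -0.06, 0, 0, 0, 0], [0.186, -0.044, 0, 0, 0, 0], [0.204, -0.023, 0, 0, 0, 0], [0.216, 0.001, 0, 0, 0, 0], [0.223, 0.028, 0, 0, 0, 0], [0.222, 0.058, 0, 0, 0, 0]],
  ],
)

```text
t: 5.77
eef_pos: [575.6, 101.3, 119.6]
tcp_rot: [-3.142, -0.0, 0.159]
ft_force: [-0.5, 1.8, 0.1]
opening: 0.006
```

```bash
python3 - <<'E'
from h import *
s,c=wrist(); print(s["eef_pos"],s["ft_force"],s["moment"])
a=c["image"][180:480]; 
t=env.read_camera("top"); b=cv2.resize(t["image"][190:300,215:375],None,fx=4,fy=4,interpolation=cv2.INTER_CUBIC)
s=env.read_camera("scene"); d=cv2.resize(s["image"][190:340,270:430],None,fx=4,fy=4)[:440]
cv2.imwrite("pics/c1.png",cv2.resize(np.hstack([b,d[:440]])[:,:,::-1],(800,275)))
E
```

```text
[575.55419864 101.3045403  119.63204828] [-0.51375427  1.75275385  0.12560477] [ 0.25529221 -0.04995309  0.01445891]
```

View pics/c1.png

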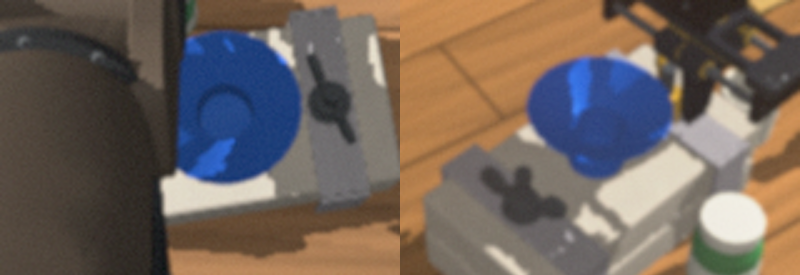

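Emit:
send_rows(
  moves=[
    [[0.001, -0.024, 0, 0, 0, 0], [0.001, -0.03, -0.1, 0, 0, 0], [0, -0.06, -0.16, 0, 0, 0], [-0.012, -0.118, -0.16, 0, 0, 0], [-0.112, -0.184, -0.16, 0, 0, 0], [-0.212, -0.118, -0.16, 0, 0, 0], [-0.229, 0.012, -0.16, 0, 0, 0], [-0.229, 0.012, -0.16, 0, 0, 0], [-0.229, 0.012, -0.1, 0, 0, 0], [-0.229, 0.012, -0.04, 0, 0, 0], [-0.229, 0.012, 0, 0, 0, 0], [-0.229, 0.012, 0, 0, 0, 0]],
  ],
)

```text
t: 6.92
eef_pos: [506.8, 88.2, 117.9]
tcp_rot: [-3.141, 0.003, 0.16]
ft_force: [-0.3, -0.7, -0.1]
opening: 0.004
```

```bash
python3 - <<'E'
from h import *
s,c=wrist("w3.png"); print(s["eef_pos"],s["ft_force"],s["moment"])
E
```

```text
[506.8285053   88.18085563 117.9436468 ] [-0.30941058 -0.66140005 -0.13533607] [-0.01429819 -0.11438657  0.00863883]
```

View pics/w3.png

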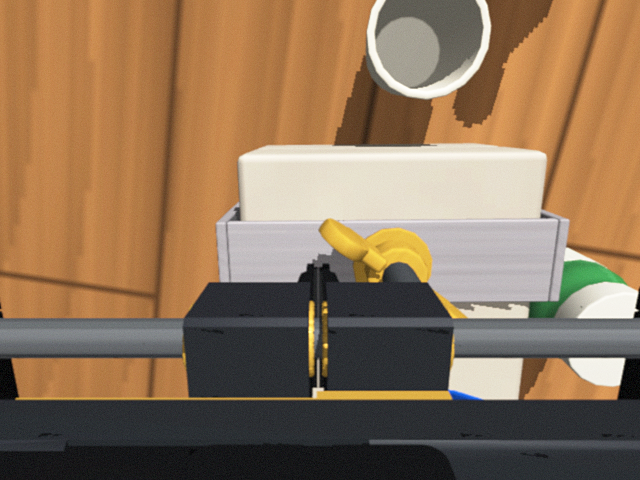

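The nut turned: a wing now shows at (335,232), about 145°, with the finger at (318,275) behind it. Stroke 2.

Emit:
send_rows(
  moves=[
    [[0.003, -0.03, 0, 0, 0, 0], [0.009, -0.063, 0, 0, 0, 0], [0.023, -0.093, 0, 0, 0, 0], [0.046, -0.118, 0, 0, 0, 0], [0.075, -0.135, 0, 0, 0, 0], [0.107, -0.143, 0, 0, 0, 0], [0.141, -0.141, 0, 0, 0, 0], [0.172, -0.129, 0, 0, 0, 0], [0.199, -0.108, 0, 0, 0, 0], [0.218, -0.081, 0, 0, 0, 0], [0.229, -0.049, 0, 0, 0, 0], [0.229, -0.012, 0, 0, 0, 0]],
  ],
)

```text
t: 7.97
eef_pos: [575.9, 101.1, 119.6]
tcp_rot: [-3.142, -0.0, 0.159]
ft_force: [-0.5, 1.0, -0.9]
opening: 0.006
```

Emit:
send_rows(
  moves=[
    [[0.001, -0.024, 0, 0, 0, 0], [0.001, -0.03, -0.1, 0, 0, 0], [0, -0.06, -0.16, 0, 0, 0], [-0.012, -0.118, -0.16, 0, 0, 0], [-0.112, -0.184, -0.16, 0, 0, 0], [-0.212, -0.118, -0.16, 0, 0, 0], [-0.229, 0.012, -0.16, 0, 0, 0], [-0.229, 0.012, -0.16, 0, 0, 0], [-0.229, 0.012, -0.1, 0, 0, 0], [-0.229, 0.012, -0.04, 0, 0, 0], [-0.229, 0.012, 0, 0, 0, 0], [-0.229, 0.012, 0, 0, 0, 0]],
  ],
)

```text
t: 8.97
eef_pos: [506.9, 87.3, 118.0]
tcp_rot: [-3.141, 0.003, 0.159]
ft_force: [0.4, 0.7, 0.8]
opening: 0.003
```

```bash
python3 - <<'E'
from h import *
s,c=wrist("w4.png"); print(s["eef_pos"],s["ft_force"],s["moment"])
E
```

```text
[506.91118381  87.3422589  117.99814644] [0.43302825 0.70316976 0.79844646] [-0.04052461 -0.07192778  0.00854883]
```

View pics/w4.png

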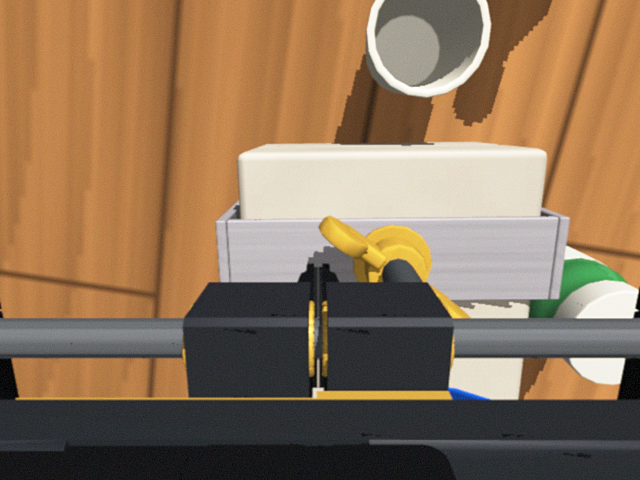

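Same picture as before stroke 2, one half turn further on. Stroke 3 runs in two parts, because the stop may come near the mould's x axis.

Emit:
send_rows(
  moves=[
    [[0.003, -0.03, 0, 0, 0, 0], [0.009, -0.063, 0, 0, 0, 0], [0.023, -0.093, 0, 0, 0, 0], [0.046, -0.118, 0, 0, 0, 0], [0.075, -0.135, 0, 0, 0, 0], [0.107, -0.143, 0, 0, 0, 0], [0.141, -0.141, 0, 0, 0, 0], [0.172, -0.129, 0, 0, 0, 0], [0.199, -0.108, 0, 0, 0, 0], [0.199, -0.108, 0, 0, 0, 0]],
  ],
)

```text
t: 9.85
eef_pos: [563.7, 128.2, 119.6]
tcp_rot: [3.141, -0.002, 0.159]
ft_force: [-0.0, 0.0, 1.0]
opening: 0.004
```

Emit:
send_rows(
  moves=[
    [[0.006, 0.008, 0, 0, 0, 0], [0.011, 0.016, 0, 0, 0, 0], [0.015, 0.021, 0, 0, 0, 0], [0.015, 0.021, 0, 0, 0, 0]],
  ],
)

```text
t: 10.18
eef_pos: [567.1, 123.3, 119.8]
tcp_rot: [3.141, -0.0, 0.159]
ft_force: [-0.7, 0.6, -0.0]
opening: 0.005
```

Emit:
send_rows(
  moves=[
    [[0.002, 0.004, 0, 0, 0, 0], [0.003, 0.008, 0, 0, 0, 0], [0.005, 0.012, 0, 0, 0, 0], [0.005, 0.012, 0, 0, 0, 0]],
  ],
)

```text
t: 10.52
eef_pos: [568.9, 120.4, 119.7]
tcp_rot: [-3.141, 0.0, 0.159]
ft_force: [-0.4, 1.4, -0.2]
opening: 0.002
```

Emit:
send_rows(
  moves=[
    [[0.003, 0.007, 0, 0, 0, 0], [0.005, 0.013, 0, 0, 0, 0], [0.007, 0.019, 0, 0, 0, 0], [0.007, 0.019, 0, 0, 0, 0]],
  ],
)

```text
t: 10.85
eef_pos: [569.7, 118.2, 119.4]
tcp_rot: [-3.136, 0.004, 0.158]
ft_force: [-11.7, 26.3, 3.6]
opening: 0.007
```

A firm stop: 29 N, with the wing at about 0°, against 1–2 N before. Backing off, lifting clear and checking.

Emit:
send_rows(
  moves=[
    [[-0.005, -0.03, 0, 0, 0, 0], [0, -0.06, 0, 0, 0, 0], [0, -0.1, -0.1, 0, 0, 0], [0, -0.15, -0.2, 0, 0, 0], [-0.05, -0.2, -0.33, 0, 0, 0], [-0.11, -0.2, -0.45, 0, 0, 0], [-0.11, -0.2, -0.45, 0, 0, 0], [-0.11, -0.2, -0.45, 0, 0, 0]],
  ],
)

```text
t: 11.52
eef_pos: [530.3, 169.4, 257.1]
tcp_rot: [3.141, -0.005, 0.16]
ft_force: [-0.3, -0.5, -0.6]
opening: 0.004
```

```bash
python3 - <<'E'
from h import *
s,c=wrist("w5.png"); print(s["eef_pos"],s["ft_force"],s["moment"])
for a in (0,180):
    p=np.array([541,101,94+31])+38*np.array([np.cos(.163+np.radians(a)),np.sin(.163+np.radians(a)),0]); print(a,proj(c,p))
E
```

```text
[530.34693337 169.43144035 257.11573621] [-0.32072919 -0.47369948 -0.57441756] [-0.02249672 -0.1120155   0.02959539]
0 [364.79020859 312.97661716]
180 [264.02605463 313.39733103]
```

View pics/w5.png

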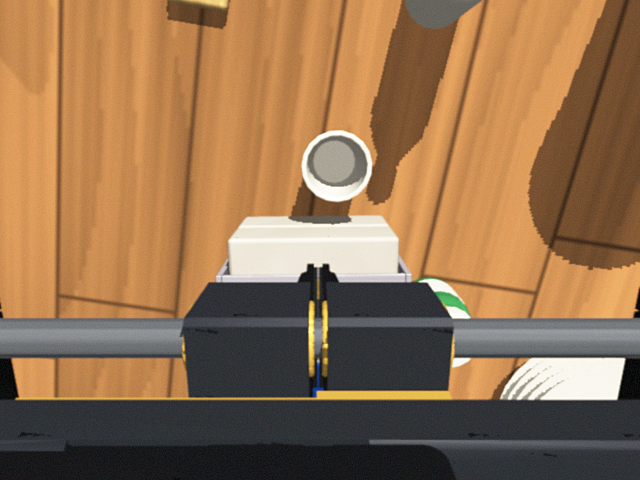

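Emit:
send_rows(
  moves=[
    [[0, 0.13, 0, 0, 0, 0], [0, 0.26, 0, 0, 0, 0], [0, 0.35, 0, 0, 0, 0], [0, 0.35, 0, 0, 0, 0], [0, 0.35, 0, 0, 0, 0]],
  ],
)

```text
t: 11.98
eef_pos: [546.9, 64.0, 253.1]
tcp_rot: [-3.141, 0.002, 0.157]
ft_force: [0.0, 0.8, -1.2]
opening: 0.006
```

```bash
python3 - <<'E'
from h import *
s,c=wrist("w6.png"); print(s["eef_pos"],s["ft_force"])
for a in (0,180):
    p=np.array([541,101,94+31])+38*np.array([np.cos(.163+np.radians(a)),np.sin(.163+np.radians(a)),0]); print(a,proj(c,p))
E
```

```text
[546.89335408  63.98238033 253.10405521] [ 0.02442354  0.80637853 -1.19976522]
0 [371.78927348 171.43330954]
180 [260.61611727 172.05062978]
```

View pics/w6.png

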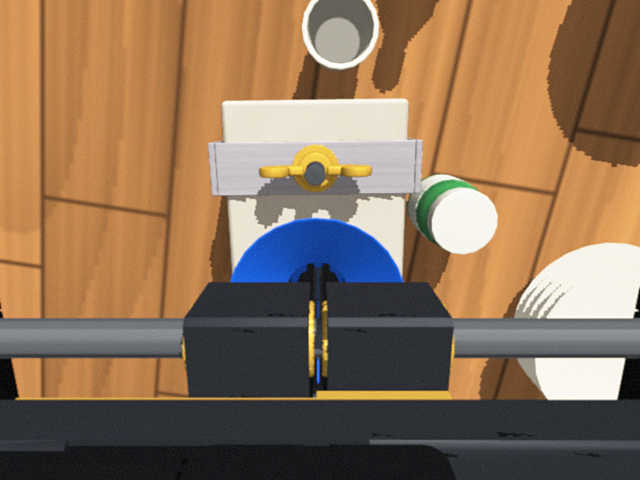

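The brass wings lie exactly along the bar, tips at (262,172) and (370,172); I predicted (261,172) and (372,171) for home. Drawing clear.

Emit:
send_rows(
  moves=[
    [[0, 0, -0.12, 0, 0, 0], [-0.1, 0.13, -0.2, 0, 0, 0], [-0.12, 0.26, -0.2, 0, 0, 0], [-0.14, 0.39, -0.2, 0, 0, 0], [-0.16, 0.52, -0.2, 0, 0, 0], [-0.18, 0.65, -0.2, 0, 0, 0], [-0.2, 0.78, -0.2, 0, 0, 0], [-0.2, 0.9, -0.2, 0, 0, 0], [-0.2, 0.9, -0.2, 0, 0, 0], [-0.2, 0.9, -0.2, 0, 0, 0]],
  ],
)

```text
t: 12.87
eef_pos: [530.6, -211.3, 313.5]
tcp_rot: [-3.141, 0.001, 0.158]
ft_force: [0.1, 0.5, -0.4]
opening: 0.006
```

```bash
python3 - <<'E'
from h import *
s=env.state();print(s["t"],s["eef_pos"],s["ft_force"])
c=env.read_camera("top"); d=env.read_camera("scene")
a=cv2.resize(c["image"],(400,300)); b=cv2.resize(d["image"],(400,300))
e=cv2.resize(c["image"][180:300,200:360],(400,300)); f=cv2.resize(d["image"][190:340,270:470],(400,300))
cv2.imwrite("pics/end.png",np.vstack([np.hstack([a,b]),np.hstack([e,f])])[:,:,::-1])
E
```

```text
12.8667 [ 530.56177377 -211.26873032  313.51925095] [ 0.13379521  0.46568203 -0.38358488]
```

View pics/end.png

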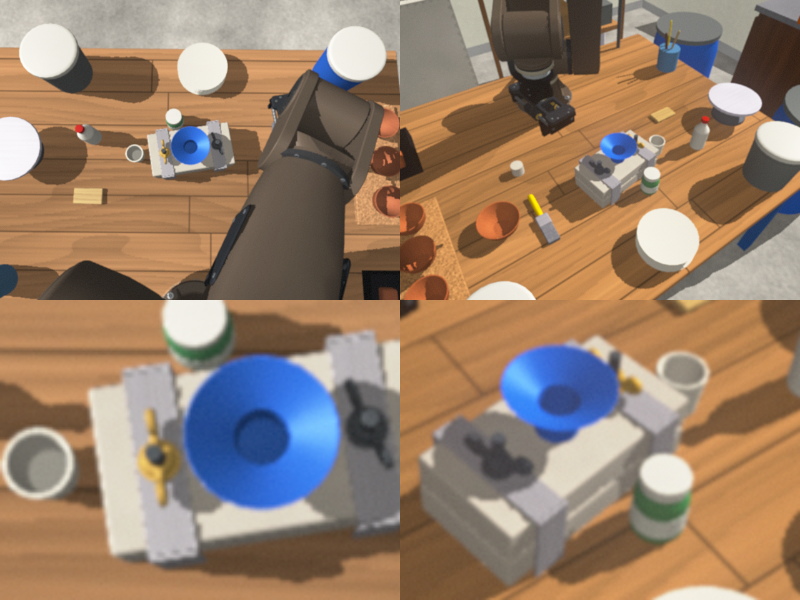

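The final picture shows the brass nut aligned along the mould's x axis, the steel nut as it was, all bystanders in place and the hand clear.

```bash
python3 -c "
from h import *
env.job_done()"
```

```text
the job is handed in; nothing more can be done
```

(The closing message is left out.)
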